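# Pop the battery hatch of a kiln logger

### The job

Open the battery hatch of the kiln logger with the orange hatch: press its round pad straight down, all the way and once, with a fingertip, then take the hand away so that the push-push latch lets the hatch pop up, and stay clear for two seconds to see that it stays fully open by itself. Do not push it down again once it has popped, leave the hatch of the blue one shut, and do not lift or shove the loggers or the things around them.

Things in the scene. Friction and masses are not known exactly. Their poses are not given: they have to be found in the camera images.
- orange_logger: the kiln logger with the orange hatch: grey housing 120 mm deep (x) x 90 mm wide (y) x 60 mm high, loose on rubber feet, 0.55 to 1.2 kg. Origin: centre of its underside; x points from the front (display face, towards the robot, yaw within 0.35 rad) to the hinge end, z up. The hatch is its top, flush between 6 mm side walls; before its free edge is a ledge 16 mm lower
- orange_hatch (a joint): orange hatch angle, rad: 0 shut and latched; negative pressed below flush (stop -0.118, free edge 10 mm down); positive open, free edge rising and swinging back to a stop at 1.2. Pressed past -0.09 (trips from -0.05 on; pad 3 to 6 mm down, 3 to 5 N) and let up, it is sprung open in about 1 s, damped, and stays. Pressing an open hatch fully down latches it again
- orange_pad (a point): centre of the black round rubber press pad (22 mm across, flat) on top of the orange hatch, 66 mm from the hinge line and 20 mm from the free edge; with the hatch shut it is at x = -24, y = 0, z = 61 mm in the logger's frame; it moves with the hatch
- orange_hinge (a point): middle of the orange hatch's hinge line (parallel to the logger's y), at x = +42, y = 0, z = 58 mm in the logger's frame; the hatch is 86 mm long from here, 76 mm wide, 4 mm thick
- blue_logger: the kiln logger with the blue hatch, the same in all else as the orange one; leave it shut
- blue_hatch (a joint): angle of the blue hatch, the same meaning as for the orange one; starts and must stay at 0
- blue_pad (a point): centre of the black round rubber press pad (22 mm across, flat) on top of the blue hatch, 66 mm from the hinge line and 20 mm from the free edge; with the hatch shut it is at x = -24, y = 0, z = 61 mm in the logger's frame; it moves with the hatch
- pinch_pot: grey pinch pot, 68 mm across, 49 mm high, loose bystander behind the loggers; origin at the centre of its foot
- brass_stamp: maker's stamp standing upright, black handle on a brass foot, 31 mm across, 91 mm high, loose bystander; origin at the centre of its foot
- test_tile: glazed terracotta test tile lying flat, 34 x 52 x 9 mm, loose bystander; origin at the centre of its underside
- marker: red and white marker pen lying flat, 135 mm long, 17 mm thick, loose bystander; origin under its middle

How it is judged (in metres and radians):
On the way, in this order (a step that is already met when the one before it is completed fails the run):
1. the fingers press the orange hatch in, over 2 mm below flush at the pad (value of joint orange_hatch below -0.035 rad and contact force between the fingers and orange_logger above 0.5 N), for 0.02 s.
2. the hatch has popped and stands open, untouched, for two seconds (value of joint orange_hatch above 1 rad and contact force between each of the fingers, the arm and orange_logger below 0.05 N), for 2 s.
At the end, for the whole second after the job is handed in: the orange hatch stands open (over 1.0 rad) and still, the blue hatch is shut (within 0.05 rad of 0), both loggers stand upright within 30 mm of where they were, and the pot, stamp, tile and marker are within 25 mm of where they were (value of joint orange_hatch above 1 rad and velocity of joint orange_hatch between -0.05 and 0.05 rad/s and value of joint blue_hatch between -0.05 and 0.05 rad and angle between each of orange_logger, blue_logger's own z axis and vertical below 0.05 rad and distance of each of orange_logger, blue_logger from where it was at the start of the episode below 0.03 m and distance of each of pinch_pot, brass_stamp, test_tile, marker from where it was at the start of the episode below 0.025 m); the robot touches nothing.
It fails at once if the orange hatch is pushed back down after it has popped up (value of joint orange_hatch between 0.35 and 0.95 rad and velocity of joint orange_hatch below -0.2 rad/s).
It fails at once if the blue hatch is pressed in or opened (value of joint blue_hatch below -0.06 rad or value of joint blue_hatch above 0.1 rad).
It fails at once if a logger is lifted (over 10 mm), tipped or shoved (over 30 mm) (height (world z) of any of orange_logger, blue_logger above 0.01 m or angle between any of orange_logger, blue_logger's own z axis and vertical above 0.2 rad or distance of any of orange_logger, blue_logger from where it was at the start of the episode above 0.03 m).
It fails at once if the pot, stamp, tile or marker is moved by over 25 mm (distance of any of pinch_pot, brass_stamp, test_tile, marker from where it was at the start of the episode above 0.025 m).
It also fails if it takes over 32 s, if anything falls off the work surface, if the arm or the gripper's body presses on something with over 40 N, if the wrist force passes 120 N, or if a joint passes its speed limit or range.

### The arm

A 6-joint arm with a two-finger parallel gripper is mounted at the origin on a cart in front of the work surface, level with it; the furniture and walls round the work are solid. World frame = base frame: x ahead of the robot, y to its left, z up, the work surface at z = 0. Lengths are in mm, angles in degrees, forces in N, time in s.
With the tool pointing down it reaches from about 300 to 850 mm from the base axis. Payload 4.2 kg.
Tool frame: the origin (TCP) lies at the very end of the fingers, on their centre line; the grasp point (between the pads) lies 19 mm behind it (env.grasp_offset is the distance from the TCP to the grasp point, in mm); z points along the fingers, y is the line along which they close (so a half turn about z gives the same grasp; the last joint's range is limited). The gripper opens to 91 mm and grips with 3 to 60 N. Pads are 32 mm wide; open, the fingers measure 118 mm over their backs; the gripper's body (76 mm by 178 mm) begins 60 mm behind the grasp point.
Start: joints at [-71.62, 18.312, 89.639, -0, 72.044, -1.146], TCP at [192.192, -541.946, 213.976] pointing down, gripper open.
Joint ranges: [-177.97, 177.97], [-48.28, 115.42], [12.27, 149.76], [-77.06, 257.06], [2.81, 150.46], [-146.56, 146.56]. Speed limits (degrees/s): [147.25, 147.25, 180, 180, 180, 180].

### API

Orientations are given as [roll, pitch, yaw] about the fixed x, y, z axes, in that order (R = Rz(yaw) Ry(pitch) Rx(roll)).
In Python, from workcell import env, eyes gives the robot as it stands.
- The arm moves only by the tool send_rows, never from a script. Its arguments are lists of equal length, an entry for each row: "grip": the opening, from -1 (shut) to 1 (fully open), so that 0 is half open; "xyz": the shift along the world's x, y, z in m, a list of three; "yaw": the turn about the world's z in degrees. A call has 1 to 8 rows; each row is the pose to reach, as a shift and turn from the pose commanded when the call began; what a row does not reach only later rows make up. A row lasts 1/12 s, in which the tool goes at most 41.7 mm and 7.16 degrees, less where a joint would pass 70% of its speed; a pose out of reach is approached as far as the arm can. A call with a gripper value outside its range is refused whole. The fingers move at their own pace and stop on an object; "grip_force" is the grip in N (left out, the last holds). Time passes only in rows, so rows that repeat a pose let the fingers close. It gives the time, the measured TCP pose, the force, the opening and the grip force at its end, in the units of the state.
- env.state(): the state, without advancing time (a new reading comes with each control period).
- eyes.grab_frame(name): name is "scene" or "top" or "wrist"; returns a dict with "frame" (480x640x3 uint8, red, green, blue), "fx", "fy", "cx", "cy" (pixels), "D" ([k1, k2, p1, p2, k3] as OpenCV has them; the pictures are not rectified), "pose" (4x4, takes a point from camera to world coordinates). Camera axes: x right, y down, z forward; pixel columns grow to the right and rows downward; lengths in mm; the calibration is good to about 2 mm. A picture is of the moment at which its call begins. There is no depth.
- env.job_done(): hands the job in; it is judged then, once.
The state is a dict: "time_s": time; "qpos": joint angles; "qvel": joint speeds; "effort": joint torques, N m; "ee_pos": TCP position; "ee_rot": TCP orientation; "force": force on the tool from outside, world axes, zero at the start; "torque": the same for the moment, N m; "gripper_width": finger opening in mm; "gripper_force": force on a finger pad.
Only numpy, scipy, OpenCV 4.12 (cv2) and the standard library are available. Lean on these libraries where they do the work, as an engineer would, in place of code of your own. Each camera call takes 0.05 s, during which the arm holds its last target. There are 200 camera calls.

## Working session

There is one attempt and no reset: what is moved stays moved. The work goes in short steps, Python scripts to look and compute and a tool call to move; the robot and the scene stay as the last step left them, time stands still between calls to the robot, and variables do not carry over. Pictures are saved under pics/ and viewed, at most 10 in all, crops included, and the job is handed in when it is done.

Besides the shell and the picture viewer there is one more tool, called after "Call:" by a JSON object that holds its "api" and its "payload". send_rows: Moves the arm, as the interface text tells. Its arguments: {"type":"object","properties":{"grip":{"type":"array"},"xyz":{"type":"array"},"yaw":{"type":"array"},"grip_force":{"type":"number"}},"required":["grip","xyz","yaw"]}

```bash
mkdir -p pics; cat > h.py <<'E'
import numpy as np,cv2
from workcell import env,eyes
def grab(n,f):
    d=eyes.grab_frame(n);cv2.imwrite('pics/'+f,cv2.cvtColor(d['frame'],cv2.COLOR_RGB2BGR))
    import pickle;pickle.dump({k:d[k] for k in d},open('pics/'+f+'.pkl','wb'));return d
def onplane(f,px,z):
    import pickle;d=pickle.load(open('pics/'+f+'.pkl','rb'))
    K=np.array([[d['fx'],0,d['cx']],[0,d['fy'],d['cy']],[0,0,1.]])
    u=cv2.undistortPoints(np.array(px,float).reshape(-1,1,2),K,np.array(d['D'],float)).reshape(-1,2)
    T=np.array(d['pose']);r=np.c_[u,np.ones(len(u))]@T[:3,:3].T
    return T[:3,3]+r*((z-T[2,3])/r[:,2])[:,None]
E
python3 - <<'E'
from h import *
grab('top','top1.png');grab('scene','scene1.png');print(env.state())
E
```

```text
{'time_s': 0.1, 'qpos': array([-7.16182801e+01,  1.83478143e+01,  8.96974758e+01,  1.04679606e-03,
        7.20449886e+01, -1.14599321e+00]), 'qvel': array([-0.02981531, -0.06096169, -0.2873294 ,  0.03009099, -0.09560619,
        0.03210907]), 'effort': array([ 3.74051924e-04, -4.13333309e+01, -2.32510328e+01,  7.29280966e-02,
        4.21992433e-02, -5.10022744e-05]), 'ee_pos': array([ 192.0672601 , -541.50476458,  213.21915053]), 'ee_rot': array([-1.79909759e+02, -2.80068356e-03,  1.95273874e+01]), 'force': array([0.77762106, 0.90150304, 0.6517403 ]), 'torque': array([-0.0705251 ,  0.0143465 , -0.01474994]), 'gripper_force': 0.0, 'gripper_width': 90.78835450627224}
```

View pics/top1.png

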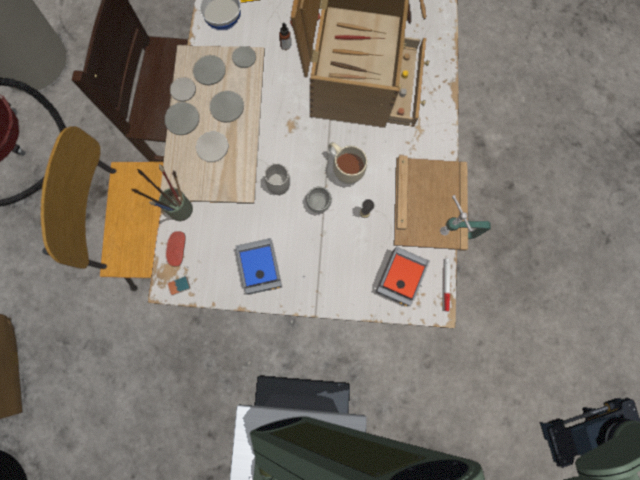

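View pics/scene1.png

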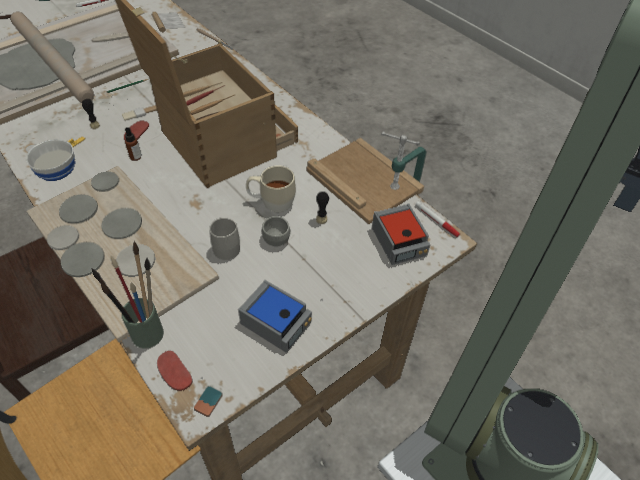

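The top view shows the orange pad at about (401,284), with the orange hatch spanning (380-427, 248-300). The blue logger is about 140 px to the left, and the marker is just right of the orange one at x≈447. Next I'll locate the pad and the hatch outline.

```bash
python3 - <<'E'
from h import *
im=cv2.imread('pics/top1.png');cv2.imwrite('pics/c1.png',cv2.resize(im[235:320,360:470],None,fx=7,fy=7,interpolation=cv2.INTER_CUBIC))
hsv=cv2.cvtColor(im,cv2.COLOR_BGR2HSV);m=((hsv[...,0]<14)&(hsv[...,1]>170)&(hsv[...,2]>150)).astype(np.uint8)
m[:235]=0;m[310:]=0;m[:,:370]=0;m[:,436:]=0
c=max(cv2.findContours(m,0,2)[0],key=cv2.contourArea)
r=cv2.boxPoints(cv2.minAreaRect(c));print(r);print(onplane('top1.png',r,60).round(0))
print(onplane('top1.png',[[401,284],[260,274]],61).round(1))
E
```

```text
[[383.01773 285.7574 ]
 [395.94675 254.7278 ]
 [424.0651  266.4438 ]
 [411.13608 297.4734 ]]
[[ 465. -172.   60.]
 [ 544. -200.   60.]
 [ 520. -270.   60.]
 [ 442. -241.   60.]]
[[ 472.6 -215.    61. ]
 [ 469.6  127.9   61. ]]
```

View pics/c1.png

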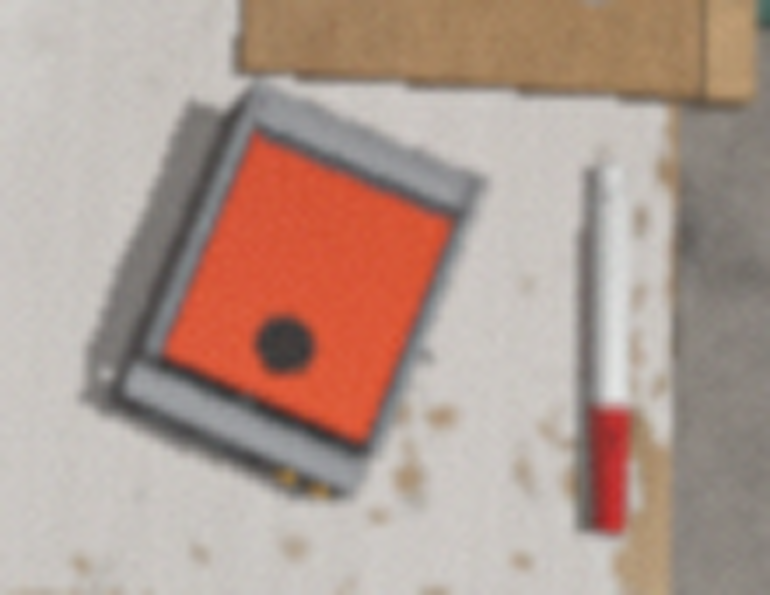

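The pad is at about (473,-216) and the logger's yaw is about -19.6°. I'll hover over the pad with the fingers shut and the tool turned about -39° to match.

Call:
{"api": "send_rows", "payload": {"grip": [-1, -1, -1, -1, -1, -1, -1, -1], "xyz": [[0.02, 0.025, 0], [0.045, 0.05, 0], [0.065, 0.075, 0], [0.085, 0.1, 0], [0.105, 0.125, 0], [0.13, 0.15, 0], [0.15, 0.175, 0], [0.17, 0.2, 0]], "yaw": [-5, -10, -15, -20, -25, -30, -35, -39]}}

```text
time_s: 0.77
ee_pos: [362.9, -340.4, 213.7]
ee_rot: [-180.0, 0.0, -19.7]
force: [-0.6, 0.0, 0.1]
gripper_width: 40.8
gripper_force: 0.0
```

Call:
{"api": "send_rows", "payload": {"grip": [-1, -1, -1, -1, -1, -1, -1, -1], "xyz": [[0.02, 0.025, 0], [0.04, 0.05, 0], [0.06, 0.075, 0], [0.08, 0.1, 0], [0.1, 0.118, 0], [0.11, 0.126, -0.01], [0.11, 0.126, -0.02], [0.11, 0.126, -0.02]], "yaw": [0, 0, 0, 0, 0, 0, 0, 0]}}

```text
time_s: 1.43
ee_pos: [470.3, -215.4, 190.9]
ee_rot: [180.0, 0.4, -19.4]
force: [-0.8, 0.9, -0.4]
gripper_width: 0.3
gripper_force: 0.0
```

```bash
python3 - <<'E'
from h import *
grab('wrist','w1.png');s=env.state();print({k:s[k] for k in('time_s','ee_pos','ee_rot','force','gripper_width')})
E
```

```text
{'time_s': 1.4833, 'ee_pos': array([ 470.3509931 , -216.01224969,  191.92143611]), 'ee_rot': array([179.97715684,   0.28509142, -19.47541309]), 'force': array([-0.78810534, -0.62686589,  0.25071197]), 'gripper_width': 0.7763815559539623}
```

View pics/w1.png

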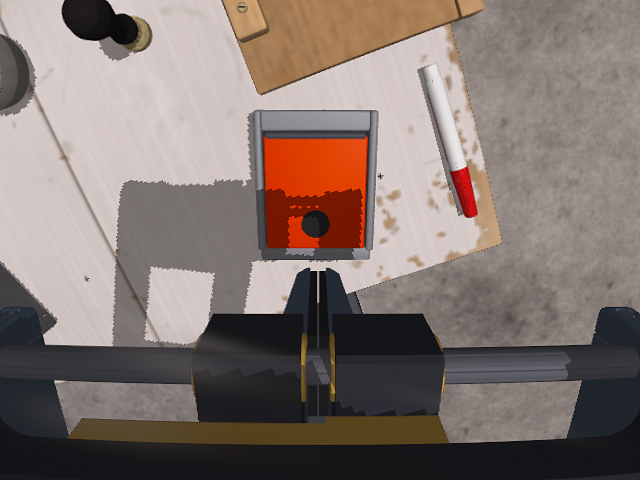

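The wrist view shows the pad at (315,224), with the logger square to the tool. The fingertips are closed at about (318,270).

```bash
python3 - <<'E'
from h import *
print(onplane('w1.png',[[315,224],[314,112],[264,247],[366,247]],61).round(1))
E
```

```text
[[ 471.5 -214.1   61. ]
 [ 549.3 -240.9   61. ]
 [ 467.2 -170.4   61. ]
 [ 440.7 -245.3   61. ]]
```

Call:
{"api": "send_rows", "payload": {"grip": [-1, -1, -1, -1, -1, -1, -1, -1], "xyz": [[0, 0.001, -0.03], [0, 0.001, -0.06], [0, 0.001, -0.09], [0, 0.001, -0.11], [0, 0.001, -0.12], [0, 0.001, -0.124], [0, 0.001, -0.124], [0, 0.001, -0.124]], "yaw": [0, 0, 0, 0, 0, 0, 0, 0]}}

```text
time_s: 2.15
ee_pos: [472.8, -215.8, 71.1]
ee_rot: [180.0, -0.1, -19.5]
force: [-0.4, 0.6, -0.5]
gripper_width: 0.6
gripper_force: 0.0
```

Fingertips are at z≈70. Next is the press to about 54.5, with force feedback.

Call:
{"api": "send_rows", "payload": {"grip": [-1, -1, -1, -1, -1, -1, -1, -1], "xyz": [[0, 0, -0.004], [0, 0, -0.007], [0, 0, -0.009], [0, 0, -0.011], [0, 0, -0.013], [0, 0, -0.0145], [0, 0, -0.0155], [0, 0, -0.0155]], "yaw": [0, 0, 0, 0, 0, 0, 0, 0]}}

```text
time_s: 2.82
ee_pos: [472.5, -215.0, 54.9]
ee_rot: [180.0, -0.1, -19.5]
force: [-0.4, 0.6, 4.0]
gripper_width: 0.4
gripper_force: 2.1
```

Call:
{"api": "send_rows", "payload": {"grip": [-1, -1, -1, -1], "xyz": [[0, 0, -0.001], [0, 0, -0.002], [0, 0, -0.003], [0, 0, -0.003]], "yaw": [0, 0, 0, 0]}}

```text
time_s: 3.15
ee_pos: [472.7, -215.0, 53.5]
ee_rot: [180.0, -0.1, -19.5]
force: [-4.1, 2.6, 14.8]
gripper_width: 0.6
gripper_force: 8.1
```

The force jumped to 15 N, so the hatch is on its stop. I'll retreat straight up quickly, then back towards the robot.

Call:
{"api": "send_rows", "payload": {"grip": [-1, -1, -1, -1, -1, -1, -1, -1], "xyz": [[0, 0, 0.04], [0, 0, 0.08], [-0.01, 0, 0.12], [-0.03, 0.0, 0.155], [-0.055, 0.0, 0.185], [-0.085, 0.0, 0.21], [-0.11, 0.0, 0.22], [-0.12, 0.0, 0.22]], "yaw": [0, 0, 0, 0, 0, 0, 0, 0]}}

```text
time_s: 3.82
ee_pos: [350.7, -215.2, 274.1]
ee_rot: [179.9, -0.3, -19.5]
force: [-0.2, -0.1, 0.2]
gripper_width: 0.4
gripper_force: 0.0
```

Call:
{"api": "send_rows", "payload": {"grip": [-1, -1, -1, -1, -1, -1, -1, -1], "xyz": [[0, 0, 0], [0, 0, 0], [0, 0, 0], [0, 0, 0], [0, 0, 0], [0, 0, 0], [0, 0, 0], [0, 0, 0]], "yaw": [0, 0, 0, 0, 0, 0, 0, 0]}}

```text
time_s: 4.48
ee_pos: [352.4, -214.9, 271.2]
ee_rot: [-180.0, 0.0, -19.5]
force: [0.4, 0.4, -0.7]
gripper_width: 0.6
gripper_force: 0.0
```

```bash
python3 - <<'E'
from h import *
grab('scene','s2.png');im=cv2.imread('pics/s2.png');cv2.imwrite('pics/c2.png',cv2.resize(im[150:300,300:500],None,fx=4,fy=4))
E
```

```text
(no output)
```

View pics/c2.png

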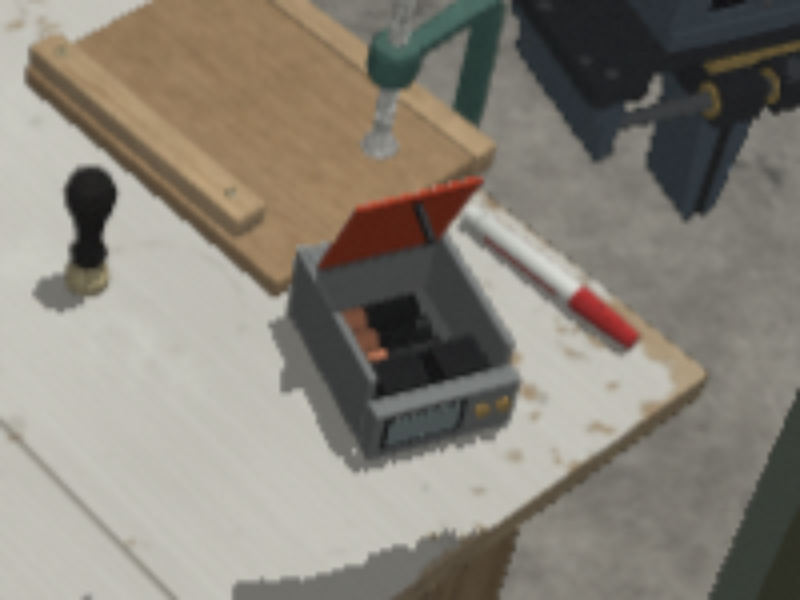

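The crop shows the hatch standing open at (400,225), with the stamp and marker where they were. I'll wait out the two seconds and check again.

Call:
{"api": "send_rows", "payload": {"grip": [-1, -1, -1, -1, -1, -1, -1, -1], "xyz": [[0, 0, 0], [0, 0, 0], [0, 0, 0], [0, 0, 0], [0, 0, 0], [0, 0, 0], [0, 0, 0], [0, 0, 0]], "yaw": [0, 0, 0, 0, 0, 0, 0, 0]}}

```text
time_s: 5.2
ee_pos: [352.2, -215.0, 271.5]
ee_rot: [180.0, 0.0, -19.5]
force: [0.0, -0.8, -0.4]
gripper_width: 0.5
gripper_force: 0.0
```

Call:
{"api": "send_rows", "payload": {"grip": [-1, -1, -1, -1, -1, -1, -1, -1], "xyz": [[0, 0, 0], [0, 0, 0], [0, 0, 0], [0, 0, 0], [0, 0, 0], [0, 0, 0], [0, 0, 0], [0, 0, 0]], "yaw": [0, 0, 0, 0, 0, 0, 0, 0]}}

```text
time_s: 5.87
ee_pos: [352.2, -214.9, 271.5]
ee_rot: [180.0, 0.0, -19.5]
force: [0.7, -0.4, 0.2]
gripper_width: 0.4
gripper_force: 0.0
```

Call:
{"api": "send_rows", "payload": {"grip": [-1, -1, -1, -1, -1, -1, -1, -1], "xyz": [[0, 0, 0], [0, 0, 0], [0, 0, 0], [0, 0, 0], [0, 0, 0], [0, 0, 0], [0, 0, 0], [0, 0, 0]], "yaw": [0, 0, 0, 0, 0, 0, 0, 0]}}

```text
time_s: 6.53
ee_pos: [352.2, -215.0, 271.5]
ee_rot: [180.0, -0.0, -19.5]
force: [0.5, 0.3, -0.1]
gripper_width: 0.6
gripper_force: 0.0
```

Call:
{"api": "send_rows", "payload": {"grip": [-1, -1, -1, -1, -1, -1, -1, -1], "xyz": [[0, 0, 0], [0, 0, 0], [0, 0, 0], [0, 0, 0], [0, 0, 0], [0, 0, 0], [0, 0, 0], [0, 0, 0]], "yaw": [0, 0, 0, 0, 0, 0, 0, 0]}}

```text
time_s: 7.2
ee_pos: [352.2, -215.0, 271.5]
ee_rot: [180.0, 0.0, -19.5]
force: [0.1, 0.4, 0.5]
gripper_width: 0.9
gripper_force: 0.0
```

Call:
{"api": "send_rows", "payload": {"grip": [-1, -1, -1, -1, -1, -1, -1, -1], "xyz": [[0, 0, 0], [0, 0, 0], [0, 0, 0], [0, 0, 0], [0, 0, 0], [0, 0, 0], [0, 0, 0], [0, 0, 0]], "yaw": [0, 0, 0, 0, 0, 0, 0, 0]}}

```text
time_s: 7.87
ee_pos: [352.2, -214.9, 271.5]
ee_rot: [180.0, 0.0, -19.5]
force: [0.0, -0.1, 0.1]
gripper_width: 0.5
gripper_force: 0.0
```

```bash
python3 - <<'E'
from h import *
grab('scene','s3.png')
E
```

```text
(no output)
```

View pics/s3.png

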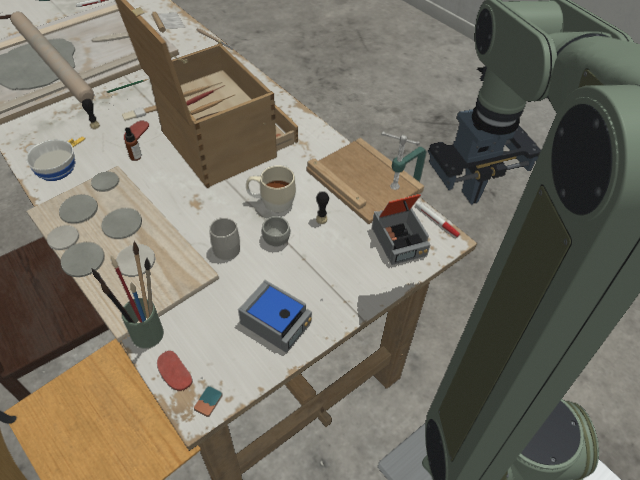

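The orange hatch is still open at (400,205), the blue one at (275,310) is shut, and everything else is in place. Over 3 s have passed with the hand clear.

```bash
python3 -c "
from workcell import env
print(env.job_done())"
```

```text
the job is handed in; nothing more can be done
None
```

The orange hatch was pressed once to its stop, popped, and stood open untouched for over 3 s; the blue hatch stayed shut, nothing else visibly moved, and the job is handed in (no verdict was returned).

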